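# Stand up the fallen thinner tin and unlock its safety cap

## Task

The rectangular brush-cleaner tin has been left lying on its broad side. Tip it upright over its foot where it lies, without lifting it off the desk, so that it stands on its flat bottom. Then push its child-proof cap down against the spring and, keeping it pushed, turn it a quarter turn anticlockwise until it stops; let the cap spring back up, let go, and leave the tin standing there and the other things undisturbed.

Things in the scene. Friction and masses are not known exactly. Their poses are not given: they have to be found in the camera images.
- tin: Rectangular bare-metal tin with a pale label, lying on a broad side, round cap at one end. Body 140 long, 64 wide, 50 thick; 190 with neck and cap. 0.25-0.5 kg, mass centre about 75 from the foot. x runs from foot to cap (up when it stands), y along the width, z along the thickness (up at the start). Origin: middle of the foot's 64 mm edge on the desk, about which it tips up.
- tin_foot (a point): Centre of the tin's flat bottom face, on its long axis; 25 above the desk when the tin lies, 0 when it stands. Axes as the tin's.
- cap_grip (a point): Centre of the round grey ribbed cap (40 diameter, 36 long) on the tin's axis, 172 from the bottom face when not pressed: on the standing tin the cap spans 154 to 190 above the desk. Below it a bare neck 30 in diameter, 14 long. x axis along the tin from foot to cap; turns with the cap.
- cap_core (a joint): How far the cap is pressed towards the tin, m: 0 sprung up, 0.006 fully down. The spring needs about 3 N to start and 10 N fully down. The lock lets the cap turn only when it is pressed at least 4 mm.
- cap (a joint): Turn of the cap, rad, growing anticlockwise seen from above the standing tin (from the cap's end): 0 locked, stops at 1.57; light friction (0.03 N m); it stays where it is left.
- marker_a: Fat white marker with black cap, 140 long, 22 thick, lying beside the tin on its +y side. Origin under its middle. To be left alone.
- marker_b: Same kind of marker, lying beside the tin on its -y side. Origin under its middle. To be left alone.
- eraser: White eraser block 60 x 26 x 16, lying beyond the cap's end. Origin under its middle. To be left alone.
- tape: Roll of masking tape lying flat, 100 in diameter, 25 high. Origin under its middle. To be left alone.
- brush_pot: White ceramic pot, 80 in diameter, 95 high, with brushes up to 210 high. Origin under its middle. To be left alone.
- jar: Low round jar with a black lid, 68 in diameter, 60 high. Origin under its middle. To be left alone.
- round_bottle: Standing round amber bottle, 58 in diameter, 160 high. Origin under its middle. To be left alone.
Mind the look-alikes: they are no part of the job. What is meant by the tin is not black, and is the larger of those in its own colour.

How it is judged:
On the way, in this order (a step that is already met when the one before it is completed fails the run):
1. the tin stands upright on its bottom, the cap still locked (angle between tin's own x axis and vertical below 0.09 rad and height (world z) of tin_foot below 0.006 m and value of joint cap below 0.3 rad), for 0.2 s.
2. with the tin standing, the cap has been turned to its unlocked position (angle between tin's own x axis and vertical below 0.09 rad and height (world z) of tin_foot below 0.006 m and value of joint cap above 1.2 rad), for 0.1 s.
At the end, for the whole second after the job is handed in: The tin stands on its bottom (within 5 degrees of upright, bottom within 6 mm of the desk) with its bottom's centre within 90 mm of where it was, at rest; its cap is turned at least 1.2 rad and has sprung back up (pressed less than 1.5 mm) (all of step 2 and value of joint cap_core below 0.0015 m and distance of tin_foot from where it was at the start of the episode below 0.09 m and linear speed of tin below 0.02 m/s); the robot touches nothing.
It fails at once if the tin's foot is lifted off the desk (bottom's centre more than 45 mm up) (height (world z) of tin_foot above 0.045 m).
It fails at once if another thing is pushed more than 30 mm or tipped over (distance of any of marker_a, marker_b, eraser, tape, brush_pot, jar, round_bottle from where it was at the start of the episode above 0.03 m or angle between any of marker_a, marker_b, eraser, tape, brush_pot, jar, round_bottle's own z axis and vertical above 0.5 rad).
It also fails if it takes over 56 s, if anything falls off the work surface, if the arm or the gripper's body presses on something with over 40 N, if the wrist force passes 120 N, or if a joint passes its speed limit or range.

## Robot

A 6-joint arm with a two-finger parallel gripper is mounted at the origin on the work surface. World frame = base frame: x ahead of the robot, y to its left, z up, the work surface at z = 0. Lengths are in m, angles in rad, forces in N, time in s.
With the tool pointing down it reaches from about 0.375 to 0.9 m from the base axis. Payload 3.1 kg.
Tool frame: the origin (TCP) lies midway between the tips of the shut fingers; the grasp point (between the pads) lies 19 mm behind it; z points along the fingers, y is the line along which they close (so a half turn about z gives the same grasp; the last joint's range is limited). The gripper opens to 85 mm and grips with 20 to 120 N. Pads are 22 mm wide; open, the fingers measure 114 mm over their backs; the gripper's body (76 mm by 85 mm) begins 54 mm behind the grasp point. The pads swing forward as they close: fully open they stand 13 mm farther back than shut.
Start: joints at [1.135, 0.527, 1.433, -0, 1.181, -0.178], TCP at [0.159, 0.604, 0.231] pointing down, gripper open.
Joint ranges: [-3.08, 3.08], [-0.75, 2.2], [0.22, 2.44], [-1.43, 4.57], [0, 2.65], [-2.85, 2.85]. Speed limits (rad/s): [2.79, 2.79, 3.14, 3.14, 3.14, 3.14].

## Interface

Orientations are given as a unit quaternion [x, y, z, w].
In Python, from station import manip gives the robot as it stands.
- The arm moves only by the tool step_arm, never from a script. Its argument "targets" is text: rows parted by semicolons, each of 4 numbers parted by spaces: the shift along the tool's x, y, z in mm, then the turn about the tool's z in degrees. A call has 1 to 12 rows; each row is the pose to reach, as a shift and turn from the pose commanded when the call began, along the tool's axes at that moment; what a row does not reach only later rows make up. A row lasts 1/10 s, in which the tool goes at most 50 mm and 8.59 degrees, less where a joint would pass 70% of its speed; a pose out of reach is approached as far as the arm can. A call with a gripper value outside its range is refused whole. "gripper" is the closure, from 0 (fully open) to 1 (shut), set as the call begins (left out, the last holds). The fingers move at their own pace and stop on an object; "squeeze" is the grip in N (left out, the last holds). Time passes only in rows, so rows that repeat a pose let the fingers close. It gives the time, the measured TCP pose, the force, the opening and the grip force at its end, in the units of the state.
- manip.sense(): the state, without advancing time (a new reading comes with each control period).
- manip.snapshot(name): name is "scene" or "side" or "wrist"; returns the picture (400x640x3 uint8, red, green, blue); there is no depth.
- manip.get_calibration(name): a dict with "fov_y" (degrees; the focal length in pixels is half the picture's height over the tangent of half this angle, whatever the lens; pixels are square), "cx", "cy" (the principal point, pixels), "extrinsics" (4x4, takes a point from camera to world coordinates); the wrist camera has in their place "tool_from_camera" (4x4, takes a point from camera to tool coordinates, whose origin is the TCP and whose axes are the flange's). Camera axes: x right, y down, z forward; pixel columns grow to the right and rows downward; lengths in m; the calibration is good to about 2 mm. A picture is of the moment at which its call begins: read the wrist's pose just before it. get_calibration takes no time and is no camera call.
- manip.sign_off(): hands the job in; it is judged then, once.
Trained networks look in the newest picture that a camera, given by its name, has taken for a name from the list of things; names that differ only in an ending like _2 or _b are one class to them, and where a whole thing is asked for, a point or a joint stands for the part that bears it (a point fixed in the world has none). Each returns a list of dicts, best first, with "p" (0 to 1); they miss things now and then, are a little off and sometimes report something else, mostly with a low value. They report only what shows in the picture. A call takes as long as a camera call. They do not tell look-alikes from the thing itself.
- manip.recognise(camera, query): "position" ([column, row] in pixels, amid what is visible of it).
- manip.masks_of(camera, query): "pixels" (400x640 bool, what is visible of it) and "position" ([column, row] in pixels, amid what is visible of it).
- manip.mark_of(camera, query): "position" ([column, row] in pixels: a listed point, or the origin of a listed thing).
The state is a dict: "t": time; "q": joint angles; "qd": joint speeds; "tau": joint torques, N m; "tcp_pos": TCP position; "tool_rot": TCP orientation; "force": force on the tool from outside, world axes, zero at the start; "ft_torque": the same for the moment, N m; "finger_gap": opening from 0.0 (shut) to 1.0 (fully open); "gripper_force": force on a finger pad.
Only numpy, scipy, OpenCV 4.12 (cv2) and the standard library are available. Lean on these libraries where they do the work, as an engineer would, in place of code of your own. Each camera call takes 0.05 s, during which the arm holds its last target. There are 200 camera calls.

## Working session

There is one attempt and no reset: what is moved stays moved. The work goes in short steps, Python scripts to look and compute and a tool call to move; the robot and the scene stay as the last step left them, time stands still between calls to the robot, and variables do not carry over. Pictures are saved under pics/ and viewed, at most 12 in all, crops included, and the job is handed in when it is done.

Besides the shell and the picture viewer there is one more tool, called as a command line: name --argument value ..., lists and objects as JSON in quotes. step_arm: Moves the arm, as the interface text tells. Its arguments: {"type":"object","properties":{"targets":{"type":"string"},"gripper":{"type":"number"},"squeeze":{"type":"number"}},"required":["targets"]}

```bash
mkdir -p pics; ls; cat > h.py <<'E'
import numpy as np, cv2
from station import manip
from scipy.spatial.transform import Rotation as R
def cam(n):
    c=manip.get_calibration(n); f=200/np.tan(np.radians(c['fov_y'])/2)
    if 'extrinsics' in c: T=np.array(c['extrinsics'])
    else:
        s=manip.sense(); B=np.eye(4); B[:3,:3]=R.from_quat(s['tool_rot']).as_matrix(); B[:3,3]=s['tcp_pos']
        T=B@np.array(c['tool_from_camera'])
    return f,c['cx'],c['cy'],T
def ray(n,p,z):
    f,cx,cy,T=cam(n); d=T[:3,:3]@np.array([(p[0]-cx)/f,(p[1]-cy)/f,1]); o=T[:3,3]
    return o+d*(z-o[2])/d[2]
def proj(n,P):
    f,cx,cy,T=cam(n); q=np.linalg.inv(T)@np.append(P,1); return np.array([f*q[0]/q[2]+cx,f*q[1]/q[2]+cy])
def save(n,fn):
    im=manip.snapshot(n); cv2.imwrite('pics/'+fn,cv2.cvtColor(im,cv2.COLOR_RGB2BGR)); return im
E
python3 - <<'E'
from h import *
a=save('scene','s1.png');b=save('side','d1.png');c=save('wrist','w1.png')
for n in('scene','side'):
    print(n,np.round(cam(n)[3],3).tolist(),cam(n)[:3])
    for q in('tin_foot','cap_grip','tin','marker_a','eraser','tape','brush_pot','jar','round_bottle'):
        print(q,[(np.round(d['position']).tolist(),round(d['p'],2)) for d in manip.mark_of(n,q)])
s=manip.sense();print(s)
E
```

```text
pics
scene [[0.421, 0.758, -0.497, 1.102], [0.907, -0.343, 0.245, -0.326], [0.015, -0.554, -0.832, 0.99], [0.0, 0.0, 0.0, 1.0]] (np.float64(389.2458221978782), 314.60184663768075, 197.6736924129717)
tin_foot [([162.0, 166.0], 0.75), ([314.0, 212.0], 0.72), ([322.0, 315.0], 0.63)]
cap_grip [([367.0, 200.0], 0.69), ([214.0, 152.0], 0.56), ([295.0, 279.0], 0.43)]
tin [([314.0, 220.0], 0.92), ([161.0, 170.0], 0.86), ([322.0, 320.0], 0.78)]
marker_a [([334.0, 242.0], 0.95), ([318.0, 188.0], 0.7)]
eraser [([386.0, 194.0], 0.66)]
tape [([194.0, 212.0], 0.96)]
brush_pot [([225.0, 270.0], 0.74)]
jar [([417.0, 166.0], 0.83), ([195.0, 213.0], 0.22)]
round_bottle [([433.0, 216.0], 0.87)]
side [[-0.992, -0.039, 0.116, 0.398], [-0.12, 0.498, -0.859, 0.925], [-0.024, -0.866, -0.499, 0.616], [0.0, 0.0, 0.0, 1.0]] (np.float64(443.88337329655536), 322.2885448485607, 199.06512006896796)
tin_foot [([432.0, 153.0], 0.82), ([306.0, 204.0], 0.72), ([218.0, 183.0], 0.58)]
cap_grip [([430.0, 174.0], 0.68), ([259.0, 178.0], 0.65), ([286.0, 240.0], 0.58), ([305.0, 164.0], 0.22)]
tin [([429.0, 157.0], 0.78), ([
[... 242 characters left out ...]
 [([215.0, 292.0], 0.97)]
{'t': 1.05, 'q': array([ 1.13549354e+00,  5.27470729e-01,  1.43268409e+00,  1.99140943e-06,
        1.18138182e+00, -1.78495477e-01]), 'qd': array([-0.00168793,  0.00144873, -0.00016626, -0.00171197, -0.00029722,
        0.00100615]), 'tau': array([ 4.20450315e-04, -4.42334247e+01, -1.78425533e+01, -1.10781659e-04,
        7.56166301e-04,  2.85225198e-06]), 'tcp_pos': array([0.15871124, 0.6045052 , 0.23133348]), 'tool_rot': array([1.28051476e-01, 9.91767523e-01, 2.69740848e-05, 7.58208704e-06]), 'force': array([-0.52369502, -0.92904372, -0.08684714]), 'ft_torque': array([ 0.03837489, -0.04471028,  0.057088  ]), 'gripper_force': 0.0, 'finger_gap': 1.0016439094477239}
```

View pics/s1.png

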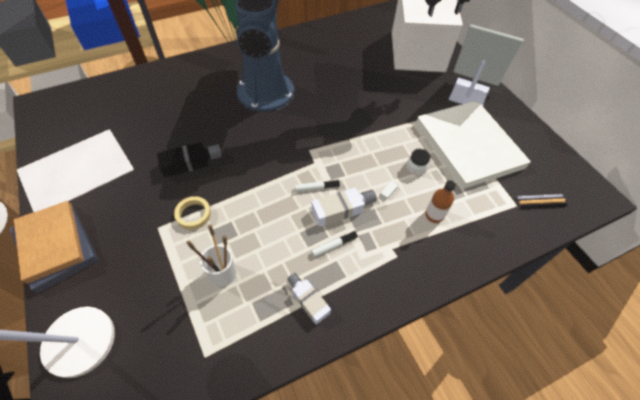

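View pics/d1.png

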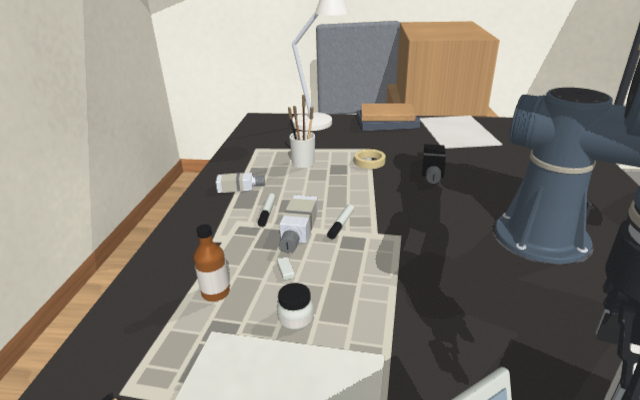

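Three tins are candidates in the scene view: a black one (190,158), a metal one amid the markers (343,206), and a smaller metal one (310,298). The one between the markers, with the eraser at its cap, fits the description because it isn't black and is the larger metal one. I'll confirm that with a crop and compute its pose.

```bash
python3 - <<'E'
from h import *
a=cv2.imread('pics/s1.png')
cv2.imwrite('pics/c1.png',cv2.resize(a[160:330,260:460],None,fx=3.9,fy=3.5,interpolation=cv2.INTER_CUBIC))
def tri(p,q):
    r=[]
    A=np.zeros((3,3));b=np.zeros(3)
    for n,x in(('scene',p),('side',q)):
        f,cx,cy,T=cam(n);d=T[:3,:3]@np.array([(x[0]-cx)/f,(x[1]-cy)/f,1]);d/=np.linalg.norm(d);M=np.eye(3)-np.outer(d,d);A+=M;b+=M@T[:3,3]
    return np.linalg.solve(A,b)
for nm,p,q in(('foot',(314,212),(306,204)),('cap',(367,200),(286,240)),('sfoot',(322,315),(218,183)),('scap',(295,279),(259,178))):
    print(nm,tri(p,q).round(3),ray('scene',p,.025).round(3),ray('side',q,.025).round(3))
for nm,p,q in(('mA',(318,188),(339,224)),('mB',(334,242),(266,210)),('er',(386,194),(290,273)),('tape',(194,212),(368,160)),('pot',(225,270),(305,165)),('jar',(417,166),(294,317)),('bot',(433,216),(215,292))):
    print(nm,ray('scene',p,0.).round(3),ray('side',q,0).round(3))
E
```

```text
foot [ 0.573 -0.064  0.026] [ 0.57  -0.064  0.025] [ 0.575 -0.063  0.025]
cap [0.596 0.098 0.022] [0.597 0.097 0.025] [0.596 0.103 0.025]
sfoot [ 0.849 -0.171  0.019] [ 0.85  -0.173  0.025] [ 0.846 -0.16   0.025]
scap [ 0.735 -0.197  0.026] [ 0.735 -0.196  0.025] [ 0.735 -0.2    0.025]
mA [ 0.482 -0.01   0.   ] [ 0.484 -0.013  0.   ]
mB [ 0.67  -0.048  0.   ] [ 0.685 -0.065  0.   ]
er [0.588 0.172 0.   ] [0.572 0.189 0.   ]
tape [ 0.409 -0.382  0.   ] [ 0.423 -0.4    0.   ]
pot [ 0.623 -0.355  0.   ] [ 0.623 -0.348  0.   ]
jar [0.535 0.321 0.   ] [0.541 0.317 0.   ]
bot [0.715 0.259 0.   ] [0.715 0.263 0.   ]
```

View pics/c1.png

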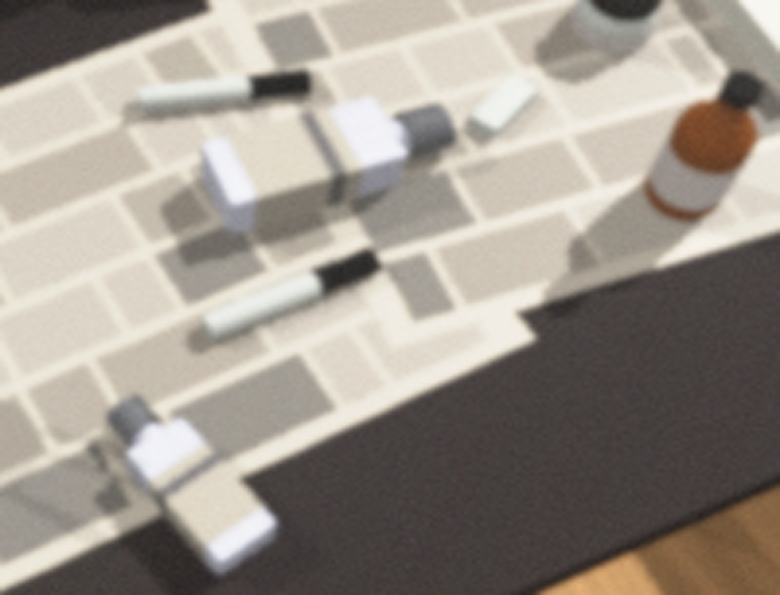

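Confirmed: the tin meant is the metal one with the pale label at scene (343,206); the smaller one at (310,298) is the look-alike. The foot is near (0.572,-0.065) and the cap near (0.597,0.10). I'll move above the cap, aligning the fingers across the tin.

step_arm --targets "-48 -32 0 8;-96 -64 0 16;-144 -96 0 24;-192 -128 0 32;-240 -160 0 40;-288 -192 0 48;-336 -224 0 56;-384 -256 0 64;-430 -288 0 72;-470 -318 0 80;-510 -345 0 83.7;-550 -372 0 83.7" --gripper 0

```text
t: 2.25
tcp_pos: [0.5555, 0.1516, 0.2315]
tool_rot: [0.758, 0.653, 0.0, 0.0]
force: [0.8, 0.2, -0.0]
finger_gap: 0.999
gripper_force: 0.0
```

```bash
cat > look.py <<'E'
from h import *
import sys
im=save('wrist',sys.argv[1])
s=manip.sense();Rm=R.from_quat(s['tool_rot']).as_matrix()
print(s['t'],s['tcp_pos'].round(4),s['q'].round(3));print(Rm.round(3))
for q,z in(('tin_foot',.025),('cap_grip',.025),('tin',0),('eraser',0),('marker_a',0)):
    print(q,[(np.round(d['position']).tolist(),round(d['p'],2),ray('wrist',d['position'],z).round(4)) for d in manip.mark_of('wrist',q)])
for q in ('cap_grip','tin'):
    for m in manip.masks_of('wrist',q)[:2]:
        P=m['pixels'].astype(np.uint8)
        ys,xs=np.nonzero(P);r=cv2.minAreaRect(np.c_[xs,ys].astype(np.float32));print(q,m['p'],P.sum(),r,[ray('wrist',c,.04)[:2].round(4).tolist() for c in cv2.boxPoints(r)])
E
python3 look.py w2.png
```

```text
2.3 [0.5625 0.1454 0.2319] [ 0.063  0.465  1.55  -0.006  1.118  0.218]
[[ 0.151  0.988  0.009]
 [ 0.988 -0.151 -0.005]
 [-0.003  0.009 -1.   ]]
tin_foot [([366.0, 354.0], 0.73, array([ 0.579, -0.07 ,  0.025])), ([276.0, 4.0], 0.54, array([0.5441, 0.3073, 0.025 ]))]
cap_grip [([357.0, 208.0], 0.8, array([0.5873, 0.1118, 0.025 ]))]
tin [([366.0, 334.0], 0.85, array([ 0.5785, -0.0571,  0.    ])), ([467.0, 32.0], 0.44, array([0.7137, 0.2665, 0.    ]))]
eraser [([344.0, 138.0], 0.85, array([0.5819, 0.1852, 0.    ]))]
marker_a [([280.0, 308.0], 0.81, array([ 0.478 , -0.0037,  0.    ]))]
cap_grip 0.93 1615 ((359.0, 212.5), (43.0, 40.0), 90.0) [[0.5675, 0.1401], [0.606, 0.1345], [0.6015, 0.09], [0.5616, 0.0958]]
tin 0.68 9624 ((363.8521728515625, 277.6342468261719), (174.16017150878906, 63.87537384033203), 86.42366790771484) [[0.5553, 0.1403], [0.6173, 0.1354], [0.6109, -0.0678], [0.5389, -0.0628]]
tin 0.34 1924 ((277.7326354980469, 310.6732482910156), (19.303720474243164, 104.4789047241211), 5.710593223571777) [[0.4565, -0.0443], [0.4914, 0.0798], [0.5106, 0.0748], [0.4776, -0.0499]]
```

View pics/w2.png

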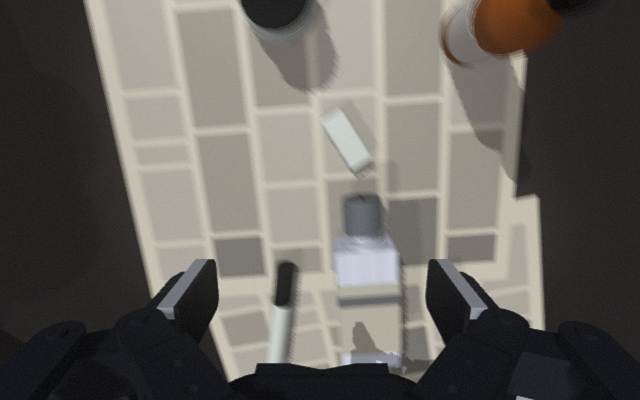

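The picture shows the tin's cap at (362,215), with the eraser beyond it at (347,140), but the arm was still moving when it was taken. I'll let it settle and measure again.

step_arm --targets "0 0 0 0;0 0 0 0;0 0 0 0"

```text
t: 2.95
tcp_pos: [0.554, 0.1541, 0.2314]
tool_rot: [0.757, 0.654, 0.0, 0.0]
force: [-0.5, 0.6, 0.1]
finger_gap: 1.005
gripper_force: 0.0
```

```bash
python3 look.py w3.png
```

```text
3.0 [0.5541 0.1539 0.2314] [ 0.077  0.46   1.56  -0.     1.121  0.223]
[[ 0.145  0.989  0.   ]
 [ 0.989 -0.145  0.   ]
 [ 0.     0.    -1.   ]]
tin_foot [([370.0, 354.0], 0.64, array([ 0.579 , -0.0654,  0.025 ]))]
cap_grip []
tin [([363.0, 339.0], 0.7, array([ 0.574, -0.063,  0.   ]))]
eraser [([345.0, 138.0], 0.63, array([0.5834, 0.1848, 0.    ]))]
marker_a [([280.0, 310.0], 0.59, array([ 0.4792, -0.0075,  0.    ]))]
cap_grip 0.77 1621 ((360.697509765625, 214.2527618408203), (43.886627197265625, 39.9447135925293), 86.98721313476562) [[0.5692, 0.1365], [0.608, 0.1329], [0.6056, 0.0871], [0.5654, 0.0907]]
tin 0.67 9477 ((365.4624938964844, 279.443603515625), (173.76564025878906, 63.65211486816406), 87.33700561523438) [[0.5595, 0.1371], [0.6213, 0.131], [0.6118, -0.0723], [0.54, -0.0658]]
tin 0.5 29 ((522.0, 398.0), (10.0, 2.0), 0.0) [[0.7416, -0.1399], [0.7415, -0.137], [0.7531, -0.1387], [0.7531, -0.1416]]
```

step_arm --targets "-20 20 40 -2;-40 41 80 -4;-40 41 80 -4;-40 41 80 -4;-40 41 80 -4"

```text
t: 3.85
tcp_pos: [0.5895, 0.1084, 0.1526]
tool_rot: [0.734, 0.679, 0.001, 0.0]
force: [0.2, 0.3, -0.3]
finger_gap: 1.0
gripper_force: 0.0
```

```bash
python3 look.py w4.png
```

```text
3.9 [0.5896 0.1086 0.1531] [-0.004  0.589  1.573  0.     0.976  0.072]
[[ 0.076  0.997  0.003]
 [ 0.997 -0.076  0.   ]
 [ 0.     0.003 -1.   ]]
tin_foot [([305.0, 97.0], 0.36, array([0.5831, 0.1844, 0.025 ]))]
cap_grip [([320.0, 195.0], 0.64, array([0.5886, 0.109 , 0.025 ]))]
tin [([320.0, 357.0], 0.59, array([ 0.5749, -0.0633,  0.    ]))]
eraser [([307.0, 96.0], 0.92, array([0.5834, 0.1847, 0.    ]))]
marker_a [([425.0, 342.0], 0.94, array([ 0.6788, -0.0535,  0.    ])), ([217.0, 316.0], 0.78, array([ 0.4796, -0.0096,  0.    ]))]
cap_grip 0.81 2646 ((319.5, 197.0), (54.0, 51.0), 90.0) [[0.5708, 0.1332], [0.608, 0.1303], [0.6055, 0.0886], [0.5667, 0.0916]]
tin 0.62 14273 ((319.7201843261719, 268.7079772949219), (199.03306579589844, 84.85108184814453), 88.36341857910156) [[0.5565, 0.1339], [0.6184, 0.1309], [0.615, -0.0434], [0.5416, -0.0403]]
tin 0.19 279 ((472.5, 4.0), (8.0, 45.0), 90.0) [[0.6819, 0.2359], [0.7108, 0.2337], [0.7111, 0.229], [0.682, 0.2313]]
```

View pics/w4.png

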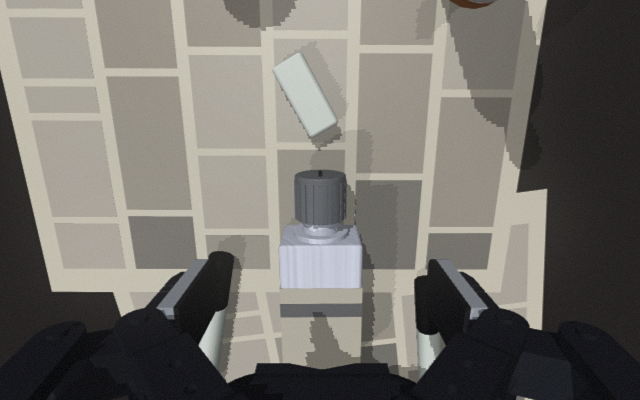

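The cap is centred at (320,197) between the fingers and the tin's axis runs vertically in the image, so I'll descend and grip.

step_arm --targets "0 0 40 0;0 0 80 0;0 0 115 0;0 0 135 0;0 0 145 0;0 0 145 0;0 0 145 0"

```text
t: 4.95
tcp_pos: [0.5899, 0.1079, 0.0072]
tool_rot: [0.734, 0.679, 0.001, 0.001]
force: [-1.0, 0.0, 0.3]
finger_gap: 0.998
gripper_force: 0.0
```

step_arm --targets "0 0 0 0;0 0 0 0;0 0 0 0;0 0 0 0;0 0 0 0;0 0 0 0;0 0 0 0;0 0 0 0" --gripper 1 --squeeze 25

```text
t: 5.75
tcp_pos: [0.5895, 0.1079, 0.0072]
tool_rot: [0.734, 0.679, 0.0, 0.0]
force: [-1.4, -0.5, 5.7]
finger_gap: 0.459
gripper_force: 27.3
```

step_arm --targets "-3 0 -15 0;-7 0 -30 0;-12 0 -44 0;-19 0 -57 0;-27 0 -70 0;-35 0 -83 0;-45 0 -94 0;-56 0 -105 0;-56 0 -105 0"

```text
t: 6.65
tcp_pos: [0.586, 0.0501, 0.1131]
tool_rot: [0.734, 0.679, 0.001, 0.002]
force: [1.0, 0.0, -2.7]
finger_gap: 0.463
gripper_force: 26.8
```

```bash
python3 - <<'E'
from h import *
a=save('side','d2.png');b=save('scene','s2.png')
c=np.hstack([cv2.resize(a[80:320,200:400],(400,480)),cv2.resize(b[110:290,260:410],(400,480))])[:,:,::-1]
cv2.imwrite('pics/c2.png',c)
E
```

```text
(no output)
```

View pics/c2.png

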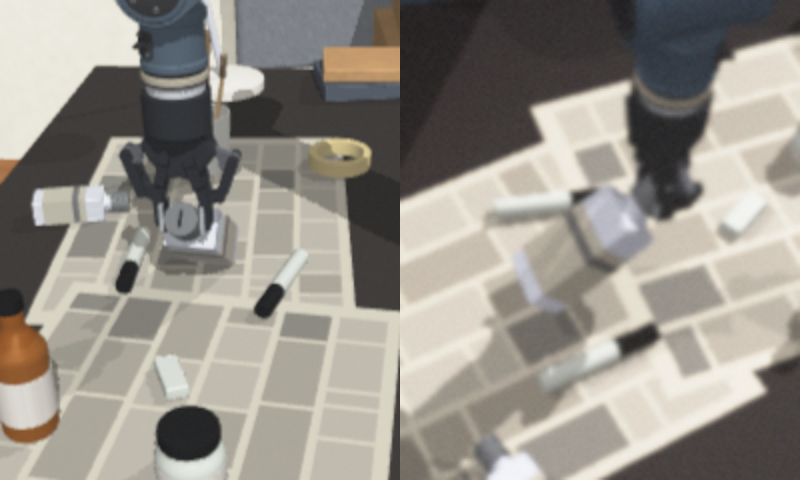

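The side and scene views show the tin about 40° up, pivoting on its foot with the cap in the fingers and the markers untouched. I'll continue the arc.

step_arm --targets "-12 0 -10 0;-24 0 -18 0;-38 0 -26 0;-51 0 -32 0;-66 0 -37 0;-80 0 -40 0;-95 0 -43 0;-110 0 -44 0;-122 0 -44 0;-132 0 -43 0;-138 0 -42 0;-138 0 -42 0"

```text
t: 7.95
tcp_pos: [0.5739, -0.0863, 0.1529]
tool_rot: [0.734, 0.679, -0.0, -0.0]
force: [-0.6, 0.6, -4.3]
finger_gap: 0.458
gripper_force: 27.2
```

```bash
python3 - <<'E'
from h import *
print(manip.sense())
a=save('side','d3.png');b=save('scene','s3.png')
c=np.hstack([cv2.resize(a[80:320,200:400],(400,480)),cv2.resize(b[110:290,260:410],(400,480))])[:,:,::-1]
cv2.imwrite('pics/c3.png',c)
E
```

```text
{'t': 7.95, 'q': array([-3.41683410e-01,  5.68892536e-01,  1.62008726e+00, -1.40083044e-04,
        9.53306913e-01, -2.63551153e-01]), 'qd': array([ 0.01996043, -0.00364621,  0.00179103,  0.01957157,  0.00791206,
        0.0078704 ]), 'tau': array([-3.66664175e-01, -4.45076537e+01, -1.51028627e+01, -2.33537299e-01,
       -5.49133262e-02, -3.84354859e-02]), 'tcp_pos': array([ 0.57388362, -0.08631699,  0.15289314]), 'tool_rot': array([ 7.34156575e-01,  6.78980117e-01, -2.11673659e-04, -2.80860298e-04]), 'force': array([-0.61715787,  0.61930834, -4.30196518]), 'ft_torque': array([ 0.29286613, -0.05517739, -0.01964759]), 'gripper_force': 27.230445742607117, 'finger_gap': 0.45842509194735964}
```

View pics/c3.png

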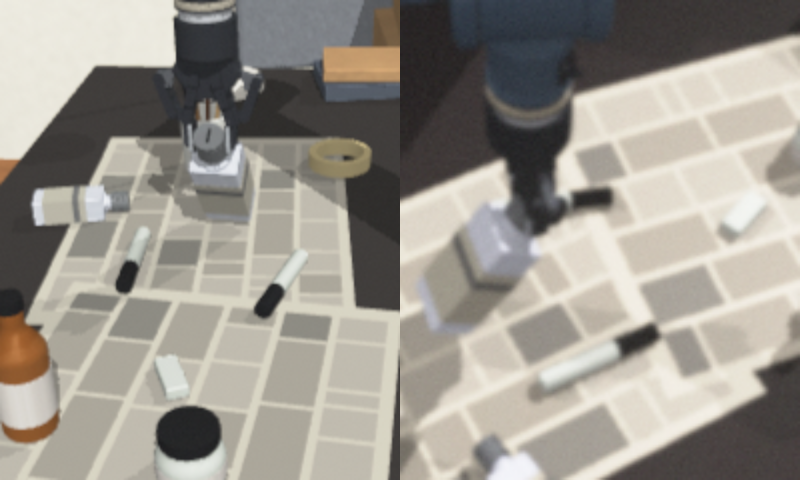

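The tin still leans at about 45–50°: it has turned with the fingers instead of pivoting between them. I'll measure its actual pose.

```bash
python3 - <<'E'
from h import *
for n in('side','scene'):
    manip.snapshot(n)
    for q in('tin_foot','tin','cap_grip'):
        for d in manip.mark_of(n,q):print(n,q,np.round(d['position'],1),round(d['p'],2))
s=manip.sense();g=s['tcp_pos']+[0,0,.024]
ax=np.array([.076,.997,0])
for th in(40,50,60,70,80,90):
    f=g-.172*(np.cos(np.radians(th))*ax+np.sin(np.radians(th))*np.array([0,0,1]))
    lo=f+.025*(np.sin(np.radians(th))*ax*1-np.cos(np.radians(th))*np.array([0,0,1]))
    print(th,f.round(3),proj('side',f).round(),proj('scene',f).round(),'edge z',lo[2].round(3), proj('side',lo).round(),proj('scene',lo).round())
E
```

```text
side tin_foot [217.2 184.2] 0.95
side tin_foot [318.4 180.9] 0.86
side tin_foot [432.3 155.4] 0.73
side tin [431.2 158.4] 0.89
side tin [217.5 186.5] 0.84
side tin [312.6 192.7] 0.77
side cap_grip [256.7 179.1] 0.64
side cap_grip [304.5 152.9] 0.54
side cap_grip [430. 176.] 0.51
scene tin_foot [323.2 319.4] 0.82
scene tin_foot [160.7 165.6] 0.79
scene tin_foot [272.6 224.7] 0.68
scene tin_foot [279.6 226.8] 0.35
scene tin [319.2 317.8] 0.84
scene tin [160.7 170.5] 0.58
scene tin [279.1 227.2] 0.57
scene cap_grip [211.7 150.2] 0.62
scene cap_grip [307.2 189.6] 0.52
scene cap_grip [292.5 281.5] 0.51
40 [ 0.564 -0.217  0.067] [317. 164.] [263. 222.] edge z 0.048 [316. 173.] [269. 224.]
50 [ 0.566 -0.195  0.046] [316. 174.] [271. 224.] edge z 0.03 [315. 182.] [278. 224.]
60 [ 0.568 -0.171  0.028] [314. 184.] [280. 224.] edge z 0.016 [313. 191.] [287. 224.]
70 [ 0.57  -0.144  0.016] [312. 192.] [289. 223.] edge z 0.007 [311. 199.] [297. 222.]
80 [ 0.572 -0.115  0.008] [310. 200.] [298. 222.] edge z 0.004 [308. 206.] [306. 220.]
90 [ 0.574 -0.085  0.005] [308. 206.] [308. 219.] edge z 0.005 [306. 211.] [316. 217.]
```

The tilt is about 55° and the foot edge is about 20 mm up, so the grip torsion is holding it. I'll lower it at once, with the lightest grip, and carry it back towards its place.

step_arm --targets "0 0 5 0;0 0 10 0;10 0 11 0;25 0 12 0;45 0 12 0;65 0 12 0;80 0 12 0;88 0 12 0;90 0 12 0;90 0 12 0" --gripper 1 --squeeze 20

```text
t: 9.45
tcp_pos: [0.5811, 0.0044, 0.1413]
tool_rot: [0.734, 0.68, -0.0, 0.0]
force: [0.2, -0.4, -3.2]
finger_gap: 0.463
gripper_force: 27.2
```

```bash
cat > tilt.py <<'E'
from h import *
from scipy.optimize import minimize_scalar
s=manip.sense();print(s['t'],s['tcp_pos'].round(4),s['force'].round(2),s['ft_torque'].round(3),s['gripper_force'],s['finger_gap'])
g=s['tcp_pos']+[0,0,.024];ax=np.array([.076,.997,0]);up=np.array([0,0,1])
F=lambda th:g-.172*(np.cos(np.radians(th))*ax+np.sin(np.radians(th))*up)
for n in('side','scene'):
    save(n,'t_%s_%.2f.png'%(n,s['t']))
    best=None
    for d in manip.mark_of(n,'tin_foot'):
        e=lambda th:np.linalg.norm(proj(n,F(th))-d['position'])
        r=minimize_scalar(e,bounds=(20,100),method='bounded')
        if r.fun<12:
            th=r.x;lo=F(th)+.025*(np.sin(np.radians(th))*ax-np.cos(np.radians(th))*up)
            print(n,'theta',round(th,1),'err',round(r.fun,1),'foot',F(th).round(3),'edge',lo.round(3))
E
python3 tilt.py
```

```text
9.45 [0.5811 0.0044 0.1413] [ 0.18 -0.4  -3.2 ] [ 0.105 -0.032  0.01 ] 27.24874645471573 0.46279860541586115
side theta 55.4 err 0.0 foot [ 0.574 -0.093  0.024] edge [ 0.575 -0.072  0.01 ]
scene theta 52.1 err 2.6 foot [ 0.573 -0.101  0.03 ] edge [ 0.575 -0.081  0.014]
```

step_arm --targets "0 0 4 0;0 0 8 0;0 0 10 0;0 0 10 0;0 0 10 0" --gripper 0.56 --squeeze 20

```text
t: 10.15
tcp_pos: [0.5822, 0.0047, 0.1332]
tool_rot: [0.734, 0.679, 0.001, 0.001]
force: [-1.1, 3.4, 8.8]
finger_gap: 0.458
gripper_force: 28.2
```

```bash
python3 tilt.py
```

```text
10.15 [0.5822 0.0047 0.1332] [-1.13  3.42  8.79] [ 0.515  0.312 -0.051] 28.237540125846863 0.4577163281481987
side theta 52.6 err 1.1 foot [ 0.574 -0.1    0.021] edge [ 0.576 -0.08   0.005]
scene theta 51.3 err 0.5 foot [ 0.574 -0.103  0.023] edge [ 0.576 -0.083  0.007]
```

step_arm --targets "0 0 -5 0;0 0 -5 0;0 0 -5 0;0 0 -5 0" --gripper 0.54 --squeeze 20

```text
t: 10.75
tcp_pos: [0.5817, 0.0043, 0.1369]
tool_rot: [0.734, 0.679, 0.001, 0.001]
force: [0.5, 4.5, 6.1]
finger_gap: 0.46
gripper_force: 20.5
```

```bash
python3 tilt.py
```

```text
10.75 [0.5817 0.0043 0.1369] [0.51 4.54 6.12] [ 0.604 -0.014 -0.034] 20.51680952310562 0.46044996678839994
side theta 54.9 err 3.2 foot [ 0.574 -0.094  0.02 ] edge [ 0.576 -0.074  0.006]
scene theta 51.8 err 1.9 foot [ 0.574 -0.102  0.026] edge [ 0.575 -0.082  0.01 ]
```

step_arm --targets "0 0 0 0;-4 0 -1 0;-8 0 -3 0;-14 0 -5 0;-20 0 -8 0;-27 0 -10 0;-33 0 -12 0;-33 0 -12 0" --gripper 0.53 --squeeze 20

```text
t: 11.75
tcp_pos: [0.5788, -0.0299, 0.1487]
tool_rot: [0.734, 0.679, 0.0, 0.0]
force: [0.5, -1.1, 0.1]
finger_gap: 0.474
gripper_force: 0.0
```

```bash
python3 tilt.py
```

```text
11.75 [ 0.5788 -0.0299  0.1487] [ 0.45 -1.08  0.07] [-0.039 -0.033 -0.033] 0.0 0.47378051006135674
side theta 69.5 err 0.8 foot [ 0.574 -0.09   0.012] edge [ 0.576 -0.067  0.003]
scene theta 73.2 err 6.0 foot [ 0.575 -0.079  0.008] edge [ 0.577 -0.055  0.001]
```

```bash
python3 - <<'E'
from h import *
a=save('side','d4.png');b=save('scene','s4.png')
c=np.hstack([cv2.resize(a[80:320,200:400],(400,480)),cv2.resize(b[110:290,260:410],(400,480))])[:,:,::-1]
cv2.imwrite('pics/c4.png',c)
E
```

```text
(no output)
```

View pics/c4.png

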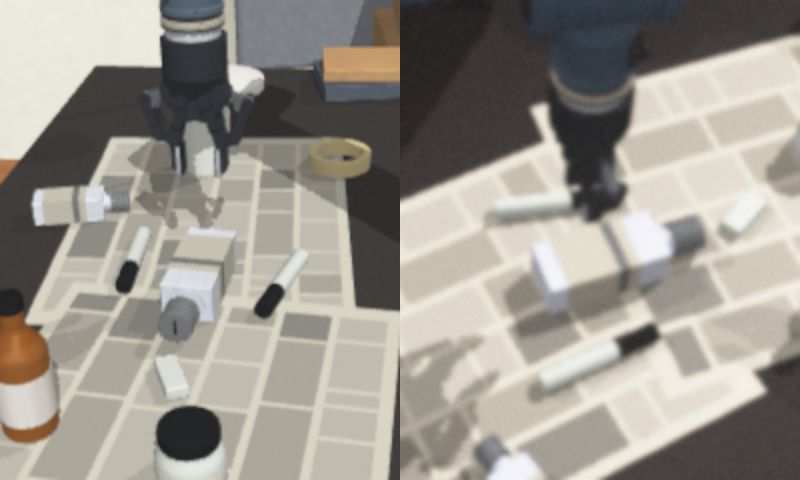

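The picture shows the tin has slipped out and lies on its broad side again, nearly at its original place (cap at scene ≈(368,198)), with everything else intact. I'll re-measure over the cap and regrip, this time with controlled light closure and a downward bias.

step_arm --targets "45 0 -5 0;90 0 -5 0;130 0 -5 0;140 0 -5 0;140 0 -5 0;140 0 -5 0" --gripper 0

```text
t: 12.65
tcp_pos: [0.5891, 0.1103, 0.1531]
tool_rot: [0.734, 0.68, -0.0, 0.0]
force: [-0.6, -0.5, 0.6]
finger_gap: 1.002
gripper_force: 0.0
```

```bash
python3 look.py w5.png
```

```text
12.7 [0.5892 0.1097 0.1532] [-2.000e-03  5.900e-01  1.571e+00 -1.000e-03  9.810e-01  7.600e-02]
[[ 0.078  0.997 -0.   ]
 [ 0.997 -0.078 -0.001]
 [-0.001 -0.    -1.   ]]
tin_foot []
cap_grip [([324.0, 210.0], 0.81, array([0.5899, 0.097 , 0.025 ]))]
tin [([323.0, 360.0], 0.66, array([ 0.5764, -0.0672,  0.    ])), ([424.0, 338.0], 0.19, array([ 0.677 , -0.0488,  0.    ]))]
eraser [([307.0, 96.0], 0.83, array([0.5831, 0.1858, 0.    ]))]
marker_a [([218.0, 315.0], 0.83, array([ 0.4799, -0.0076,  0.    ])), ([424.0, 340.0], 0.82, array([ 0.6777, -0.0511,  0.    ]))]
cap_grip 0.75 2667 ((322.5, 208.5), (55.0, 51.0), 90.0) [[0.5722, 0.1262], [0.6098, 0.1232], [0.6073, 0.0798], [0.5679, 0.0829]]
cap_grip 0.62 431 ((475.5, 5.5), (11.0, 53.0), 90.0) [[0.682, 0.2377], [0.7162, 0.235], [0.7166, 0.2285], [0.6821, 0.2313]]
tin 0.74 13201 ((322.6542663574219, 274.17449951171875), (82.26820373535156, 188.01722717285156), 1.3971812725067139) [[0.5407, -0.0371], [0.5626, 0.1285], [0.6231, 0.1222], [0.6118, -0.0447]]
```

View pics/w5.png

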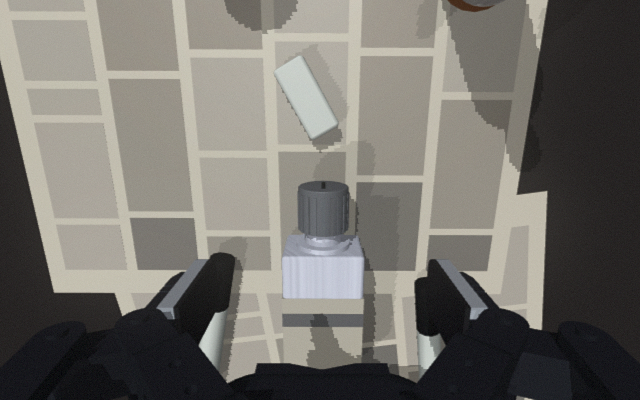

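step_arm --targets "-5 1 40 0;-10 2 80 0;-10 2 115 0;-10 2 135 0;-10 2 145 0;-10 2 145 0"

```text
t: 13.65
tcp_pos: [0.5898, 0.1005, 0.0071]
tool_rot: [0.734, 0.679, -0.001, -0.001]
force: [0.1, -0.6, 0.1]
finger_gap: 1.001
gripper_force: 0.0
```

step_arm --targets "0 0 0 0;0 0 0 0;0 0 0 0;0 0 0 0;0 0 0 0;0 0 0 0;0 0 0 0" --gripper 0.538 --squeeze 20

```text
t: 14.35
tcp_pos: [0.5912, 0.1009, 0.0095]
tool_rot: [0.734, 0.679, 0.001, 0.001]
force: [-0.6, 0.0, 6.2]
finger_gap: 0.464
gripper_force: 10.4
```

step_arm --targets "-3 0 -14 0;-7 0 -29 0;-12 0 -43 0;-19 0 -56 0;-27 0 -69 0;-35 0 -81 0;-45 0 -92 0;-56 0 -103 0;-56 0 -103 0" --gripper 0.54

```text
t: 15.25
tcp_pos: [0.5873, 0.0429, 0.1131]
tool_rot: [0.734, 0.679, 0.001, 0.001]
force: [0.2, 0.5, -1.0]
finger_gap: 0.462
gripper_force: 12.7
```

```bash
python3 tilt.py
```

```text
15.25 [0.5873 0.0429 0.1131] [ 0.21  0.49 -0.97] [ 0.146  0.061 -0.046] 12.654984444379807 0.46243068670189186
side theta 41.4 err 0.1 foot [ 0.578 -0.086  0.023] edge [ 0.579 -0.069  0.005]
scene theta 36.9 err 3.4 foot [ 0.577 -0.094  0.034] edge [ 0.578 -0.079  0.014]
```

step_arm --targets "-8 0 -6 0;-16 0 -12 0;-24 0 -16 0;-33 0 -21 0;-42 0 -25 0;-51 0 -29 0;-58 0 -32 0;-66 0 -34 0;-66 0 -34 0"

```text
t: 16.35
tcp_pos: [0.5814, -0.0221, 0.1459]
tool_rot: [0.734, 0.679, 0.0, 0.0]
force: [0.6, 2.3, 3.7]
finger_gap: 0.462
gripper_force: 12.9
```

```bash
python3 tilt.py
```

```text
16.35 [ 0.5814 -0.0221  0.1459] [0.59 2.33 3.72] [ 0.39   0.106 -0.003] 12.890634387731552 0.4617910558677341
side theta 63.1 err 0.2 foot [ 0.575 -0.1    0.017] edge [ 0.577 -0.077  0.005]
scene theta 60.1 err 0.4 foot [ 0.575 -0.108  0.021] edge [ 0.577 -0.086  0.008]
```

step_arm --targets "-7 0 -1.5 0;-14 0 -3 0;-21 0 -4 0;-29 0 -5 0;-37 0 -5.5 0;-45 0 -5.5 0;-54 0 -5 0;-62 0 -4.5 0;-69 0 -4 0;-69 0 -4 0"

```text
t: 17.55
tcp_pos: [0.5759, -0.092, 0.1501]
tool_rot: [0.734, 0.679, -0.0, 0.001]
force: [-1.1, 0.4, 8.1]
finger_gap: 0.462
gripper_force: 17.2
```

```bash
python3 tilt.py
```

```text
17.55 [ 0.5759 -0.092   0.1501] [-1.11  0.37  8.13] [0.189 0.237 0.005] 17.173914313316345 0.4615400685141435
side theta 82.0 err 1.8 foot [ 0.574 -0.116  0.004] edge [ 0.576 -0.091  0.   ]
scene theta 82.5 err 3.0 foot [ 0.574 -0.114  0.004] edge [ 0.576 -0.09   0.   ]
```

step_arm --targets "-5 0 0 0;-10 0 0 0;-15 0 0 0;-20 0 0 0;-22 0 0 0;-22 0 0 0"

```text
t: 18.35
tcp_pos: [0.5739, -0.1135, 0.1496]
tool_rot: [0.734, 0.679, -0.001, 0.001]
force: [-1.2, 0.4, 5.0]
finger_gap: 0.467
gripper_force: 19.2
```

```bash
python3 tilt.py
```

```text
18.35 [ 0.5739 -0.1135  0.1496] [-1.2   0.37  4.99] [ 0.145  0.06  -0.012] 19.2128786444664 0.4668049447295683
side theta 88.8 err 2.1 foot [ 0.574 -0.117  0.002] edge [ 0.576 -0.092  0.001]
scene theta 88.4 err 4.1 foot [ 0.574 -0.118  0.002] edge [ 0.575 -0.093  0.001]
```

The tin is upright to within about 1–2°. I'll release it to let it settle and check.

step_arm --targets "0 0 0 0;0 0 0 0;0 0 0 0;0 0 0 0;0 0 0 0;0 0 0 0" --gripper 0.3

```text
t: 19.15
tcp_pos: [0.5741, -0.1116, 0.1492]
tool_rot: [0.734, 0.679, -0.0, -0.0]
force: [0.2, -0.3, 0.2]
finger_gap: 0.704
gripper_force: 0.0
```

```bash
python3 - <<'E'
from h import *
a=save('side','d5.png');b=save('scene','s5.png');c=save('wrist','w6.png')
c=np.hstack([cv2.resize(a[80:320,200:400],(270,324)),cv2.resize(b[110:290,260:410],(270,324)),cv2.resize(c[100:400,200:440],(260,324))])[:,:,::-1]
cv2.imwrite('pics/c5.png',c)
for d in manip.masks_of('wrist','cap_grip')[:2]:
    ys,xs=np.nonzero(d['pixels']);p=(xs.mean(),ys.mean());print(d['p'],p,len(xs),ray('wrist',p,.18))
print(manip.sense()['tcp_pos'],manip.sense()['q'])
E
```

```text
0.61 (np.float64(320.80735068912713), np.float64(292.92549770290964)) 13060 [ 0.57419047 -0.1055531   0.18      ]
0.6 (np.float64(514.143371757925), np.float64(276.4438040345821)) 1388 [ 0.64187301 -0.10428753  0.18      ]
[ 0.57411785 -0.11159676  0.14931635] [-3.82912894e-01  5.78828773e-01  1.61175279e+00 -4.44958126e-05
  9.50994538e-01 -3.05953743e-01]
```

View pics/c5.png

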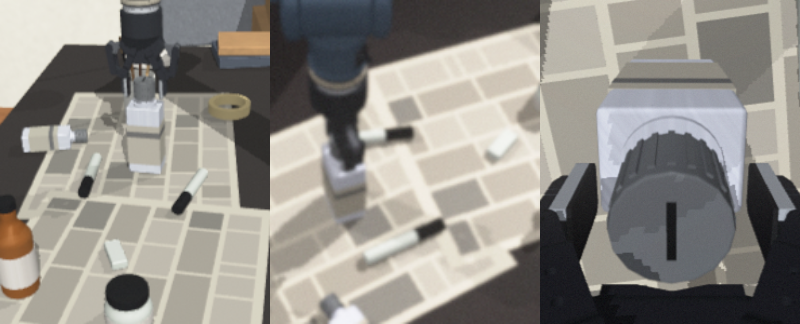

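The tin stands; the wrist view shows the cap's top centred at about pixel (321,310). I'll compute the centring offset.

```bash
python3 - <<'E'
from h import *
p=ray('wrist',(320.9,310),.190);s=manip.sense();Rm=R.from_quat(s['tool_rot']).as_matrix()
print(p,Rm.T@(p-s['tcp_pos'])*1000)
im=cv2.imread('pics/w6.png',0)
for v in cv2.HoughCircles(cv2.GaussianBlur(im,(5,5),0),cv2.HOUGH_GRADIENT,1.5,50,param1=80,param2=30,minRadius=45,maxRadius=75)[0][:3]:
    q=ray('wrist',v[:2],.19);print(v,Rm.T@(q-s['tcp_pos'])*1000)
E
```

```text
[ 0.57421785 -0.10596928  0.19      ] [  5.61690809  -0.33261762 -40.68387747]
[320.25 318.75  60.9 ] [  2.3378397   -0.54853948 -40.68374892]
[321.75 257.25  47.55] [ 24.35669506  -0.05610278 -40.68461679]
[321.75 204.75  62.55] [ 41.41833357  -0.0570971  -40.68529113]
```

step_arm --targets "3 0 -40 0;5 0 -80 0;5 0 -80 0;5 0 -80 0;5 0 -80 0" --gripper 0.2

```text
t: 19.85
tcp_pos: [0.5735, -0.1063, 0.2282]
tool_rot: [0.734, 0.679, -0.001, -0.001]
force: [-0.4, -0.3, -0.8]
finger_gap: 0.798
gripper_force: 0.0
```

```bash
python3 - <<'E'
from h import *
im=save('wrist','w7.png');s=manip.sense();Rm=R.from_quat(s['tool_rot']).as_matrix();g=cv2.cvtColor(im,cv2.COLOR_RGB2GRAY)
print(s['t'],s['tcp_pos'],cam('wrist')[:3])
for v in cv2.HoughCircles(cv2.GaussianBlur(g,(5,5),0),cv2.HOUGH_GRADIENT,1.5,20,param1=80,param2=25,minRadius=25,maxRadius=60)[0][:4]:
    q=ray('wrist',v[:2],.19);print(v,q,Rm.T@(q-s['tcp_pos'])*1000)
cv2.imwrite('pics/c7.png',cv2.resize(im[160:380,200:440,::-1],None,fx=2.5,fy=2.5))
E
```

```text
19.9 [ 0.57339328 -0.10627262  0.22785457] (np.float64(351.587198335316), 321.6866124352229, 202.4491058639969)
[323.25 236.25  34.3 ] [ 0.57406704 -0.10562766  0.19      ] [ 0.66030028  0.73863918 37.85309472]
[300.75     234.75      59.050003] [ 0.56191094 -0.10383007  0.19      ] [  1.51589569 -11.51976801  37.8916297 ]
[345.75     233.25      59.050003] [ 0.58640037 -0.10481508  0.19      ] [ 2.42076554 12.9726347  37.8170303 ]
[308.25     215.25      59.050003] [ 0.56696082 -0.09302648  0.19      ] [12.67646613 -7.31733349 37.88890679]
```

View pics/c7.png

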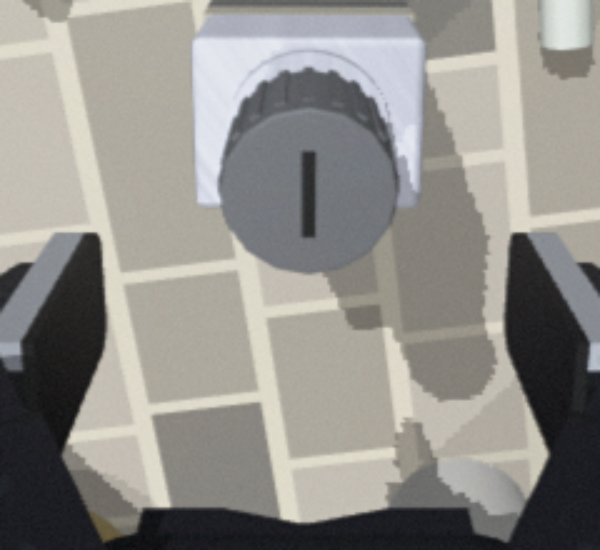

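The cap's circle is at (323,236), within 1 mm of the tool axis. I'll descend, grip firmly and press.

step_arm --targets "1 1 30 0;1 1 60 0;1 1 77 0;1 1 77 0;1 1 77 0"

```text
t: 20.4
tcp_pos: [0.5751, -0.1056, 0.1514]
tool_rot: [0.734, 0.679, -0.0, -0.001]
force: [1.1, -0.0, -0.1]
finger_gap: 0.797
gripper_force: 0.0
```

step_arm --targets "0 0 0 0;0 0 0 0;0 0 0 0;0 0 0 0;0 0 0 0;0 0 0 0;0 0 2 0;0 0 4 0;0 0 6 0;0 0 7 0;0 0 7 0" --gripper 1 --squeeze 50

```text
t: 21.5
tcp_pos: [0.5761, -0.106, 0.1474]
tool_rot: [0.734, 0.679, 0.0, 0.001]
force: [-3.7, 0.2, 14.1]
finger_gap: 0.451
gripper_force: 50.8
```

step_arm --targets "0 0 0 -8;0 0 0 -16;0 0 0 -24;0 0 0 -32;0 0 0 -40;0 0 0 -48;0 0 0 -56;0 0 0 -64;0 0 0 -72;0 0 0 -80;0 0 0 -88;0 0 0 -92"

```text
t: 22.7
tcp_pos: [0.5768, -0.1074, 0.1475]
tool_rot: [0.019, 1.0, -0.002, 0.002]
force: [-3.6, -2.1, 13.7]
finger_gap: 0.461
gripper_force: 51.0
```

step_arm --targets "0 0 0 0;0 0 0 0;0 0 0 0"

```text
t: 23.0
tcp_pos: [0.5767, -0.1074, 0.1475]
tool_rot: [0.021, 1.0, -0.002, 0.002]
force: [-3.5, -2.4, 12.9]
finger_gap: 0.456
gripper_force: 51.0
```

```bash
python3 -c "
from h import *
s=manip.sense();print(s['t'],s['q'],s['tool_rot'],s['force'],s['ft_torque'],s['tcp_pos'])"
```

```text
23.0 [-0.37336209  0.58210203  1.61142851 -0.00264945  0.9438057  -1.90119826] [ 0.0207036   0.99978282 -0.00174209  0.00162749] [-3.48832889 -2.39968674 12.94949092] [-0.48641666  0.62539855 -0.05033985] [ 0.57671874 -0.1073922   0.14752078]
```

Next I'll ease up so the cap springs back, open, rise clear and check the cap slot against the body.

step_arm --targets "0 0 -2 0;0 0 -4 0;0 0 -6 0;0 0 -7 0;0 0 -7 0"

```text
t: 23.5
tcp_pos: [0.576, -0.1065, 0.1526]
tool_rot: [0.021, 1.0, -0.001, 0.001]
force: [-2.1, -2.8, 3.8]
finger_gap: 0.456
gripper_force: 50.0
```

step_arm --targets "0 0 0 0;0 0 0 0;0 0 0 0;0 0 0 0;0 0 0 0;0 0 -20 0;0 0 -50 0;0 0 -85 0;0 0 -85 0;0 0 -85 0" --gripper 0.2

```text
t: 24.5
tcp_pos: [0.5759, -0.1057, 0.2382]
tool_rot: [0.021, 1.0, -0.0, 0.001]
force: [-0.8, -0.4, -0.1]
finger_gap: 0.801
gripper_force: 0.0
```

```bash
python3 - <<'E'
from h import *
im=save('wrist','w8.png');a=save('side','d8.png');s=manip.sense();print(s['t'],s['force'],s['tcp_pos'])
cv2.imwrite('pics/c8.png',np.hstack([cv2.resize(im[100:400,150:500],(440,377)),cv2.resize(a[80:320,200:400],(314,377))])[:,:,::-1])
E
```

```text
24.6 [-0.03482878  0.65593519 -0.23362718] [ 0.57471477 -0.10532153  0.23630188]
```

View pics/c8.png

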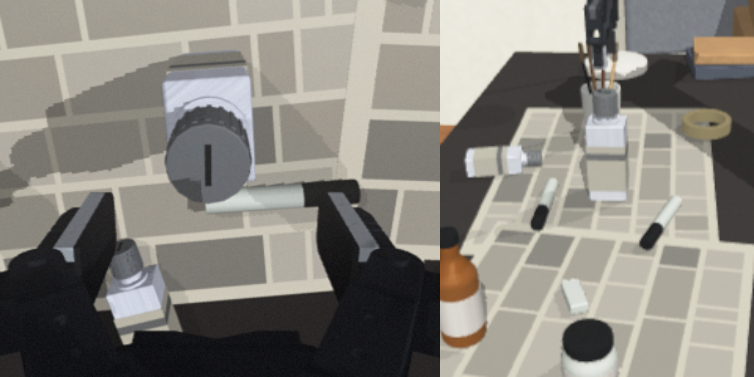

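The slot, which was across the tin's width before, now lies along it, so the cap has turned about 90°. The tin stands, the gripper is clear and the markers, eraser and the other things in view are in place.

```bash
python3 -c "
from station import manip
print(manip.sign_off())"
```

```text
the job is handed in; nothing more can be done
None
```

I handed the job in at about 25 s: the tin stands upright with its cap turned about 90° and released, and the other things look undisturbed. On the first try it slipped from the grip and fell back onto its side, and its foot edge came about 20 mm off the desk (the bottom's centre stayed just under the 45 mm limit by my estimate). The hand-in call returned no verdict.

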